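# Set the pastry board over the worktop's edge and against the dark stone slab

## Task

Set the wooden pastry board in its working place, only pushing and sliding it with the fingertips, never gripping or lifting it: bring it toward you until the lip under its front drops over the front edge of the worktop, and leave it lying flat with the lip snug against that edge and its left end butted against the dark stone slab, so that dough can be rolled from one onto the other without a gap. Leave the sugar jar, the timer and the drinking glass where they are.

Things in the scene. Friction and masses are not known exactly. Their poses are not given: they have to be found in the camera images.
- pastry_board: Loose wooden board 238 mm deep (x), 320 mm wide (y), 0.45 to 0.72 kg; panel 12 mm thick. Origin: on the panel's underside, mid-width, where the lip's back face meets it; x points to the back, y left, z up. It spans x = -18 to +220 mm. At the start it is turned up to 0.2 rad and pitched 0.11 rad, resting on its lip and its back lower edge. Seated, it lies flat (origin at height 0). It slides at 2 to 6 N, more if pressed down.
- lip_left (a point): Point 150 mm left (+y) of mid-width where the lip's back face meets the panel's underside. The lip is the darker strip under the board's front edge: 18 mm thick, full width, hanging 24 mm below the underside. With the board seated snugly this point lies on the worktop's front top edge (a straight line along y at x = 0.290 m, z = 0; the front face below it is 30 mm high, with free space before it).
- lip_right (a point): The same point of the lip on the right, 150 mm (-y) from mid-width.
- upstand_top (a point): Middle of the top face of the upstand, the darker strip standing on the board's back edge: 18 mm thick (this point is half-way through), full width, 24 mm above the panel's top. Its back face is one plane with the panel's, its top 36 mm above the underside. Fingers may push on its back or its front face, but must not be lowered astride it.
- end_front (a point): Lower edge of the board's left end face, 40 mm behind the lip's back face (160 mm left of mid-width). The end face is upright, from the front of the lip to the back of the board.
- end_back (a point): Lower back corner of the board's left end (160 mm left of mid-width, 220 mm behind the lip's back face).
- slab: Dark grey stone rolling slab lying on the worktop left of the board, 300 mm deep (x), 240 mm wide (y), 12 mm thick like the board's panel; it does not move when pushed and is square with the worktop's edge, a bench scraper lying on it. Origin: centre of its underside; its right side is 120 mm to the right (-y) of that.
- sugar_jar: Glass jar of sugar with dark lid, 90 mm in diameter, 140 mm tall, standing loose right of the board; origin at the centre of its foot.
- timer: Red and white round kitchen timer, 62 mm in diameter, 45 mm tall, standing loose right of the board; origin at the centre of its foot.
- glass: Plain clear drinking glass, 80 mm in diameter, 88 mm tall, standing loose behind the slab; origin at the centre of its foot.

How it is judged:
By the outcome, as a careful person would: the job done as asked, in the order asked, and still so for the second after the job is handed in, with the robot touching nothing.
It also fails if it takes over 72 s, if anything falls off the work surface, if the arm or the gripper's body presses on something with over 40 N, if the wrist force passes 120 N, or if a joint passes its speed limit or range.

## Robot

A 6-joint arm with a two-finger parallel gripper is mounted at the origin on a cart in front of the work surface, level with it; the furniture and walls round the work are solid. World frame = base frame: x ahead of the robot, y to its left, z up, the work surface at z = 0. Lengths are in m, angles in rad, forces in N, time in s.
With the tool pointing down it reaches from about 0.225 to 0.875 m from the base axis. Payload 3.4 kg.
Tool frame: the origin (TCP) lies at the very end of the fingers, on their centre line; the grasp point (between the pads) lies 19 mm behind it; x points along the fingers, z is the direction in which the jaws open and shut, and the axes are right-handed (so a half turn about x gives the same grasp; the last joint's range is limited). The gripper opens to 85 mm and grips with 20 to 120 N. Pads are 22 mm wide; open, the fingers measure 114 mm over their backs; the gripper's body (76 mm by 85 mm) begins 54 mm behind the grasp point. The pads swing forward as they close: fully open they stand 13 mm farther back than shut.
Start: joints at [1.039, 0.276, 1.505, -0, 1.361, -0.121], TCP at [0.23, 0.527, 0.231] pointing down, gripper open.
Joint ranges: [-2.89, 2.89], [-0.75, 2.08], [0.22, 2.7], [-1.18, 4.32], [0.11, 2.71], [-2.7, 2.7]. Speed limits (rad/s): [2.57, 2.57, 3.14, 3.14, 3.14, 3.14].

## Interface

Orientations are given as a unit quaternion [w, x, y, z].
In Python, from rig import manip, viewer, finder gives the robot as it stands.
- The arm moves only by the tool move_arm, never from a script. Its argument "rows" is a list of rows, each a list of 3 entries, a list of its own where there are three numbers: the shift along the tool's x, y, z in mm, then the turn about the tool's x in rad, then the finger opening in mm, from 0 to 85.4. A call has 1 to 8 rows; each row is the pose to reach, as a shift and turn from the pose measured when the call began, along the tool's axes at that moment; what a row does not reach only later rows make up. A row lasts 1/12 s, in which the tool goes at most 41.7 mm and 7.16 degrees, less where a joint would pass 70% of its speed; a pose out of reach is approached as far as the arm can. A call with a gripper value outside its range is refused whole. The fingers move at their own pace and stop on an object; "force" is the grip in N (left out, the last holds). Time passes only in rows, so rows that repeat a pose let the fingers close. It gives the time, the measured TCP pose, the force and the opening at its end, in the units of the state.
- manip.get_state(): the state, without advancing time (a new reading comes with each control period).
- viewer.get_image(name): name is "side" or "top" or "wrist"; returns the picture (384x512x3 uint8, red, green, blue); there is no depth.
- viewer.get_calibration(name): a dict with "mtx" (3x3 intrinsics, pixels), "k1" (the pictures are not rectified: a ray, as slopes to the right and down, at radius r is drawn at 1 + k1 r^2 times it, then the intrinsics apply), "R" (3x3) and "t" (3): a world point X has camera coordinates R X + t. Camera axes: x right, y down, z forward; pixel columns grow to the right and rows downward; lengths in m; the calibration is good to about 2 mm. A picture is of the moment at which its call begins: read the wrist's pose just before it. get_calibration takes no time and is no camera call; for the wrist camera it gives the pose at the moment of the call.
- manip.sign_off(): hands the job in, once; it reports no verdict.
Trained networks look in the newest picture that a camera, given by its name, has taken for a name from the list of things; names that differ only in an ending like _2 or _b are one class to them, and where a whole thing is asked for, a point or a joint stands for the part that bears it (a point fixed in the world has none). Each returns a list of dicts, best first, with "score" (0 to 1); they miss things now and then, are a little off and sometimes report something else, mostly with a low value. They report only what shows in the picture. A call takes as long as a camera call.
- finder.look_for(target, camera): "centre" ([column, row] in pixels, amid what is visible of it).
- finder.trace(target, camera): "mask" (384x512 bool, what is visible of it) and "centre" ([column, row] in pixels, amid what is visible of it).
The state is a dict: "clock": time; "qpos": joint angles; "qd": joint speeds; "effort": joint torques, N m; "position": TCP position; "ee_rot": TCP orientation; "contact_force": force on the tool from outside, world axes, zero at the start; "moment": the same for the moment, N m; "width": finger opening in m.
Only numpy, scipy, OpenCV 4.12 (cv2) and the standard library are available. Lean on these libraries where they do the work, as an engineer would, in place of code of your own. Each camera call takes 0.05 s, during which the arm holds its last target.

## Working session

There is one attempt and no reset: what is moved stays moved. The work goes in short steps, Python scripts to look and compute and a tool call to move; the robot and the scene stay as the last step left them, time stands still between calls to the robot, and variables do not carry over. Pictures are saved under pics/ and viewed, and the job is handed in when it is done.

Besides the shell and the picture viewer there is one more tool, called as name(argument=value, ...) on one line, values as JSON. move_arm: Moves the arm, as the interface text tells. Its arguments: {"type":"object","properties":{"rows":{"type":"array"},"force":{"type":"number"}},"required":["rows"]}

```bash
mkdir -p pics; cat > h.py <<'E'
import numpy as np, cv2, json
from rig import manip, viewer, finder
def snap(n,f):
    im=viewer.get_image(n); cv2.imwrite(f'pics/{f}.png',cv2.cvtColor(im,cv2.COLOR_RGB2BGR)); return im
def proj(n,X,c=None):
    c=c or viewer.get_calibration(n); X=np.atleast_2d(X); P=X@np.array(c['R']).T+np.array(c['t'])
    s=P[:,:2]/P[:,2:]; r2=(s**2).sum(1,keepdims=True); s=s*(1+c['k1']*r2)
    M=np.array(c['mtx']); return s@M[:2,:2].T+M[:2,2]
def back(n,px,z,c=None):
    c=c or viewer.get_calibration(n); M=np.array(c['mtx'],float); px=np.atleast_2d(np.array(px,float))
    q=(px-M[:2,2])@np.linalg.inv(M[:2,:2]).T; s=q.copy()
    for _ in range(30): s=q/(1+c['k1']*(s**2).sum(1,keepdims=True))
    R=np.array(c['R']);t=np.array(c['t']); d=np.c_[s,np.ones(len(s))]@R; C=-R.T@t
    return C+d*((z-C[2])/d[:,2])[:,None]
E
python3 - <<'E'
from h import *
print(manip.get_state())
for n in('side','top','wrist'):
    snap(n,n+'0'); c=viewer.get_calibration(n); print(n,c)
E
```

```text
{'clock': 0.0, 'qpos': array([ 1.03895352e+00,  2.76597580e-01,  1.50614546e+00, -4.66323327e-06,
        1.36069336e+00, -1.21024011e-01]), 'qd': array([ 0.00033734, -0.00045829,  0.00107861,  0.00012453, -0.00092272,
        0.0017452 ]), 'effort': array([-1.46642826e-03, -4.16777515e+01, -2.45800424e+01, -4.65141929e-04,
        1.12610546e-02,  2.31035585e-05]), 'position': array([0.22937916, 0.52668593, 0.23043333]), 'ee_rot': array([ 0.59088864, -0.38779515,  0.59205601,  0.38721469]), 'contact_force': array([ 1.17330396,  0.04102661, -0.62677653]), 'moment': array([ 0.03979357, -0.03524369,  0.02394819]), 'width': 0.08544047992556289}
side {'mtx': array([[408.97956   ,   0.        , 248.16481692],
       [  0.        , 408.97956   , 193.18252587],
       [  0.        ,   0.        ,   1.        ]]), 'k1': -0.135211826027569, 'R': array([[ 0.99965385,  0.01158436,  0.02362173],
       [ 0.02612145, -0.54413952, -0.83858801],
       [ 0.00313901,  0.83891477, -0.54425377]]), 't': array([-0.55461478, -0.00875537,  1.59304654])}
top {'mtx': array([[487.83327994,   0.        , 260.04145484],
       [  0.        , 487.83327994, 184.45519228],
       [  0.        ,   0.        ,   1.        ]]), 'k1': -0.04968172912168661, 'R': array([[-2.34049698e-02, -9.99718281e-01, -3.94533918e-03],
       [-9.87678022e-01,  2.37335630e-02, -1.54689503e-01],
       [ 1.54739561e-01,  2.76221656e-04, -9.87955258e-01]]), 't': array([-0.06299425,  0.55062879,  1.53995973])}
wrist {'mtx': array([[310.67481533,   0.        , 255.78387645],
       [  0.        , 310.67481533, 194.43709966],
       [  0.        ,   0.        ,   1.        ]]), 'k1': 0.0042396781932876396, 'R': array([[ 0.39962477,  0.91667741, -0.00160021],
       [ 0.87692241, -0.38178392,  0.2919728 ],
       [ 0.26703394, -0.11808283, -0.95642528]]), 't': array([-0.57441692, -0.03750131,  0.37931693])}
```

View pics/side0.png

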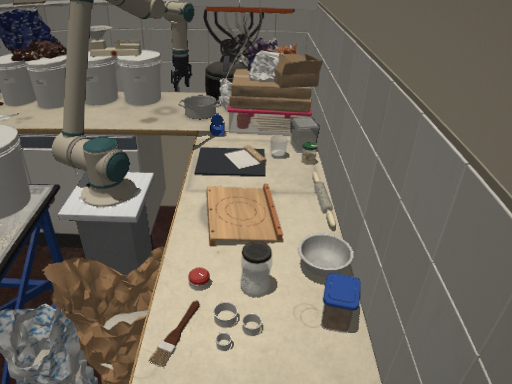

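View pics/top0.png

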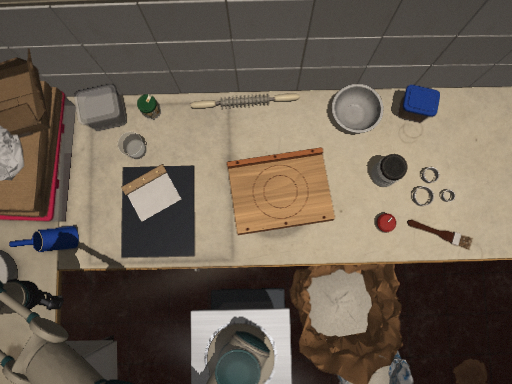

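View pics/wrist0.png

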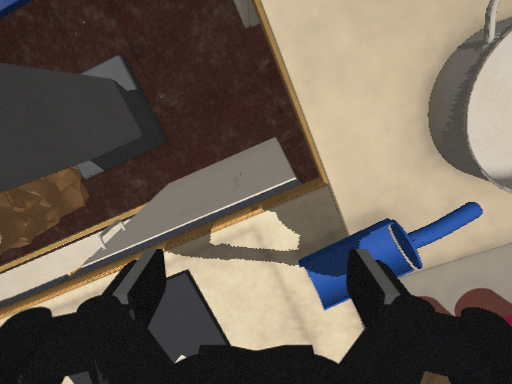

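```bash
python3 - <<'E'
from h import *
viewer.get_image('top'); 
for t in ['lip_left','lip_right','upstand_top','end_front','end_back','slab','sugar_jar','timer','glass','pastry_board']:
    for n in ['top','side']:
        viewer.get_image(n); r=finder.look_for(t,n)[:1]
        print(t,n,[(np.round(a['centre'],1),round(a['score'],2),back(n,a['centre'],0.012)[0].round(3)) for a in r])
E
```

```text
lip_left top [(array([279.3, 188.9]), 0.78, array([ 0.537, -0.139,  0.012]))]
lip_left side [(array([243.9, 217.4]), 0.61, array([ 0.541, -0.166,  0.012]))]
lip_right top [(array([276.4, 187.5]), 0.64, array([ 0.542, -0.13 ,  0.012]))]
lip_right side [(array([242.1, 217.5]), 0.95, array([ 0.535, -0.167,  0.012]))]
upstand_top top [(array([279.2, 191.2]), 0.56, array([ 0.53 , -0.139,  0.012]))]
upstand_top side [(array([242.3, 212.6]), 0.58, array([ 0.535, -0.137,  0.012]))]
end_front top [(array([280.2, 190.7]), 0.69, array([ 0.531, -0.142,  0.012]))]
end_front side [(array([241.5, 215.6]), 0.81, array([ 0.533, -0.156,  0.012]))]
end_back top [(array([281.6, 191.9]), 0.95, array([ 0.527, -0.147,  0.012]))]
end_back side [(array([239.9, 215.5]), 0.55, array([ 0.527, -0.156,  0.012]))]
slab top [(array([161. , 210.5]), 0.79, array([0.475, 0.252, 0.012]))]
slab side [(array([228.2, 159.8]), 0.88, array([0.463, 0.259, 0.012]))]
sugar_jar top [(array([386.1, 168.6]), 0.72, array([ 0.597, -0.497,  0.012]))]
sugar_jar side [(array([253.5, 271.3]), 0.73, array([ 0.576, -0.438,  0.012]))]
timer top [(array([386.5, 223.7]), 0.84, array([ 0.414, -0.487,  0.012]))]
timer side [(array([194.5, 281.1]), 0.92, array([ 0.404, -0.486,  0.012]))]
glass top [(array([278.5, 191.6]), 0.62, array([ 0.528, -0.136,  0.012]))]
glass side [(array([277.5, 144.3]), 0.55, array([0.69 , 0.427, 0.012]))]
pastry_board top [(array([279.9, 189.2]), 0.7, array([ 0.536, -0.141,  0.012]))]
pastry_board side [(array([242.5, 213.8]), 0.81, array([ 0.536, -0.145,  0.012]))]
```

```bash
cat > fit.py <<'E'
from h import *
from scipy.optimize import minimize
from scipy.spatial.transform import Rotation as Rn
def box(x0,x1,y0,y1,z0,z1): return np.array([[x,y,z] for x in(x0,x1) for y in(y0,y1) for z in(z0,z1)])
BOARD=[box(-.018,.22,-.16,.16,0,.012),box(-.018,0,-.16,.16,-.024,0),box(.202,.22,-.16,.16,.012,.036)]
SLAB=[box(-.15,.15,-.12,.12,0,.012)]
def pose(p):
    # p: x,y,yaw,pitch (positive=front up),z  of origin
    x,y,yaw,pitch,z=p
    return Rn.from_euler('ZY',[yaw,pitch]).as_matrix(),np.array([x,y,z])
def rest_z(pitch):
    c,s=np.cos(pitch),np.sin(pitch)
    # Rot about y by +pitch: z' = -s x + c z
    return max(s*.22, s*(-.018)+c*.024, s*0+c*.024)
def render(n,p,parts,c,S=4):
    R,t=pose(p); m=np.zeros((384*S,512*S),np.uint8)
    for b in parts:
        q=(proj(n,b@R.T+t,c)+.5)*S-.5
        cv2.fillConvexPoly(m,cv2.convexHull((q*16).round().astype(np.int32)),255,shift=4)
    return cv2.resize(m,(512,384),interpolation=cv2.INTER_AREA)/255.
def fit(masks,parts,p0,full,occ=None):
    cs={n:viewer.get_calibration(n) for n in masks}
    def cost(v):
        p=full(v); return sum((np.abs(cv2.GaussianBlur(render(n,p,parts,cs[n]),(0,0),1.)-cv2.GaussianBlur(masks[n].astype(float),(0,0),1.))**2).sum() for n in masks)
    best=None
    v=np.array(p0,float)
    for st in(.03,.01,.003):
        sim=np.vstack([v]+[v+st*(2 if i==2 else 1)*np.eye(len(v))[i] for i in range(len(v))])
        r=minimize(cost,v,method='Nelder-Mead',options=dict(initial_simplex=sim,xatol=1e-5,fatol=.01,maxiter=400)); v=r.x
    return v,r.fun
def getmask(t,n):
    im=viewer.get_image(n); r=finder.trace(t,n); return im,r[0]['mask'],r[0]['score']
def overlay(n,im,p,parts,f,crop,s=4):
    c=viewer.get_calibration(n); R,t=pose(p); x0,x1,y0,y1=crop
    o=cv2.resize(cv2.cvtColor(im[y0:y1,x0:x1],cv2.COLOR_RGB2BGR),None,fx=s,fy=s,interpolation=cv2.INTER_CUBIC)
    E=[(0,1),(2,3),(4,5),(6,7),(0,2),(1,3),(4,6),(5,7),(0,4),(1,5),(2,6),(3,7)]
    for b in parts:
        q=(proj(n,b@R.T+t,c)+.5-[x0,y0])*s
        for i,j in E: cv2.line(o,tuple(q[i].astype(int).tolist()),tuple(q[j].astype(int).tolist()),(0,0,255),1)
    cv2.imwrite(f'pics/{f}.png',o)
E
python3 - <<'E'
from fit import *
ms={};ims={}
for n in('top','side'):
    ims[n],ms[n],s=getmask('pastry_board',n);print(n,s,ms[n].sum())
full=lambda v:[v[0],v[1],v[2],.11,rest_z(.11)]
for k in(['top','side'],['top'],['side']):
    v,f=fit({a:ms[a] for a in k},BOARD,[.43,-.14,.1],full); print(k,v,f)
    if len(k)==2: V=v
overlay('top',ims['top'],full(V),BOARD,'ovt',(200,360,130,250)); overlay('side',ims['side'],full(V),BOARD,'ovs',(180,320,170,260))
for n in('top',):
    im,m,s=getmask('slab',n);print(s,m.sum())
    m=cv2.morphologyEx(m.astype(np.uint8),cv2.MORPH_CLOSE,np.ones((5,5)))
    vs,f=fit({n:cv2.fillPoly(m.copy(),[cv2.convexHull(np.argwhere(m)[:,::-1].astype(np.int32))],1)},SLAB,[.45,.25],lambda v:[v[0],v[1],0,0,0]);print('slab',vs,f)
    overlay(n,im,[vs[0],vs[1],0,0,0],SLAB,'slab',(100,220,150,270))
E
```

```text
top 0.85 7224
side 0.65 3873
['top', 'side'] [ 0.430018   -0.15416558  0.13002331] 55.24994502774295
['top'] [ 0.43008206 -0.1538805   0.13519589] 26.811834320332743
['side'] [ 0.43032126 -0.15618984  0.12414963] 18.2433342557436Traceback (most recent call last):
  File "<stdin>", line 11, in <module>
  File "fit.py", line 32, in getmask
    im=viewer.get_image(n); r=finder.trace(t,n); return im,r[0]['mask'],r[0]['score']
                                                           ~^^^
IndexError: list index out of range
```

```bash
python3 - <<'E'
from fit import *
for n in('top','side'):
    try: im,m,s=getmask('slab',n)
    except IndexError: im,m,s=getmask('slab',n)
    print(s,m.sum())
    m=m.astype(np.uint8)
    vs,f=fit({n:cv2.fillPoly(m.copy(),[cv2.convexHull(np.argwhere(m)[:,::-1].astype(np.int32))],1)},SLAB,[.45,.25],lambda v:[v[0],v[1],0,0,0]);print('slab',vs,f)
    overlay(n,im,[vs[0],vs[1],0,0,0],SLAB,'slab'+n,(100,240,150,270) if n=='top' else (180,300,130,200))
E
```

```text
0.9 6825
slab [0.4753162  0.26231538] 139.66687390944173
0.56 1977
slab [0.47583045 0.26356232] 64.14531483138762
```

View pics/ovt.png

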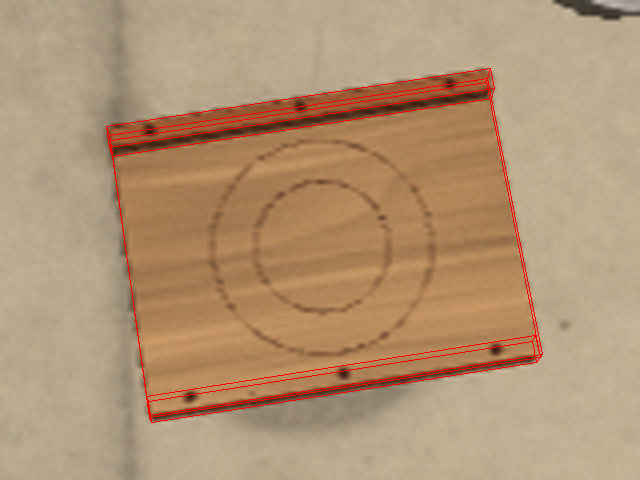

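View pics/ovs.png

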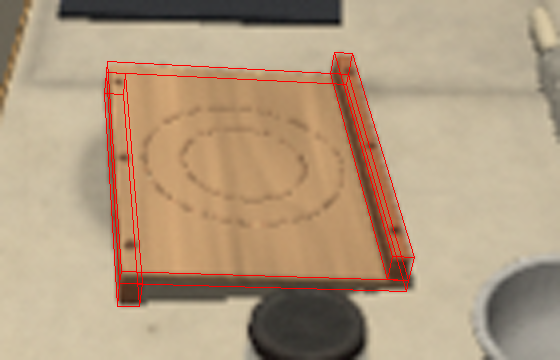

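View pics/slabtop.png

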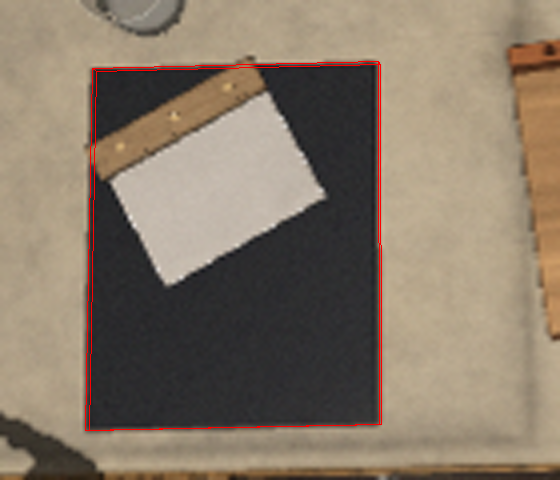

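```bash
cat >> h.py <<'E'
from scipy.spatial.transform import Rotation as Rn
def tool():
    s=manip.get_state(); w,x,y,z=s['ee_rot']; return s,Rn.from_quat([x,y,z,w]).as_matrix()
def goto(P,jaw=None):
    """P world target, jaw = angle of jaw line (tool z) in world xy (mod pi), None keep"""
    s,R=tool(); d=R.T@(np.array(P)-s['position'])*1000
    a=np.arctan2(R[1,2],R[0,2]); turn=0
    if jaw is not None:
        dw=(jaw-a+np.pi/2)%np.pi-np.pi/2; turn=dw*np.sign(R[2,0])
    print('t',round(s['clock'],2),'pos',s['position'].round(4),'F',s['contact_force'].round(1),'q6',s['qpos'][5].round(2),'jaw',round(a,3),'toolx z',R[2,0].round(4))
    print('shift',d.round(1),'turn',round(turn,3)); return d,turn
E
python3 - <<'E'
from h import *
_,R=tool(); print(R.round(3))
y=.13; o=np.array([.430,-.154]); f=np.array([np.cos(y),np.sin(y)])
P=o+f*(.2187+.032); print(P)
goto([P[0],P[1],.15],np.pi/2+y)
E
```

```text
[[ 0.    -0.917  0.399]
 [ 0.     0.399  0.917]
 [-1.    -0.     0.   ]]
[ 0.67858457 -0.12150072]
t 2.7 pos [0.2297 0.5272 0.2313] F [0.5 0.4 0.1] q6 -0.12 jaw 1.16 toolx z -1.0
shift [  81.3 -670.6 -415.4] turn -0.541
```

move_arm(rows=[[[0, -670, -415], -0.54, 85], [[0, -670, -415], -0.54, 85], [[0, -670, -415], -0.54, 85], [[0, -670, -415], -0.54, 85], [[0, -670, -415], -0.54, 85], [[0, -670, -415], -0.54, 85], [[0, -670, -415], -0.54, 85], [[0, -670, -415], -0.54, 85]])

```text
clock: 3.37
position: [0.4129, 0.2625, 0.2316]
ee_rot: [-0.467, 0.531, -0.466, -0.531]
contact_force: [1.1, 0.4, 0.9]
width: 0.085
```

```bash
python3 -c "
from h import *
goto([.6786,-.1215,.15],np.pi/2+.13)"
```

```text
t 3.37 pos [0.4129 0.2625 0.2316] F [1.1 0.4 0.9] q6 -1.28 jaw 1.7 toolx z -1.0
shift [  81.7 -213.8 -415.2] turn -0.0
```

move_arm(rows=[[[0, -214, -415], 0, 85], [[0, -214, -415], 0, 85], [[0, -214, -415], 0, 85], [[0, -214, -415], 0, 85], [[0, -214, -415], 0, 85], [[0, -214, -415], 0, 85], [[0, -214, -415], 0, 85], [[0, -214, -415], 0, 85]])

```text
clock: 4.03
position: [0.6025, -0.012, 0.2317]
ee_rot: [-0.467, 0.531, -0.466, -0.531]
contact_force: [0.7, -0.0, -0.4]
width: 0.0851
```

move_arm(rows=[[[0, -60, -115], 0, 85], [[0, -60, -115], 0, 85], [[0, -60, -115], 0, 85], [[0, -60, -115], 0, 85]])

```text
clock: 4.37
position: [0.6803, -0.1251, 0.2303]
ee_rot: [-0.468, 0.532, -0.468, -0.528]
contact_force: [1.6, -0.4, -0.8]
width: 0.085
```

```bash
python3 -c "
from h import *
goto([.6786,-.1215,.04],np.pi/2+.13)
snap('wrist','w1');snap('top','t1')"
```

```text
t 4.37 pos [ 0.6803 -0.1251  0.2303] F [ 1.6 -0.4 -0.8] q6 -1.98 jaw 1.695 toolx z -1.0
shift [190.3   1.8   4.6] turn -0.006
```

View pics/w1.png

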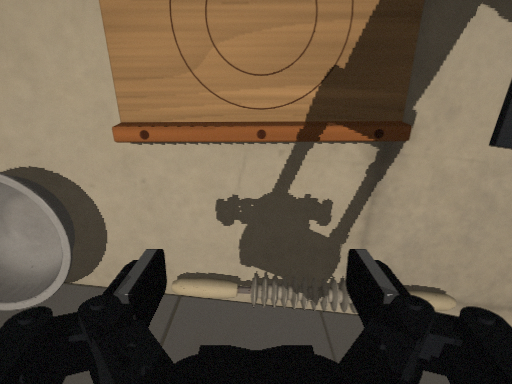

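View pics/t1.png

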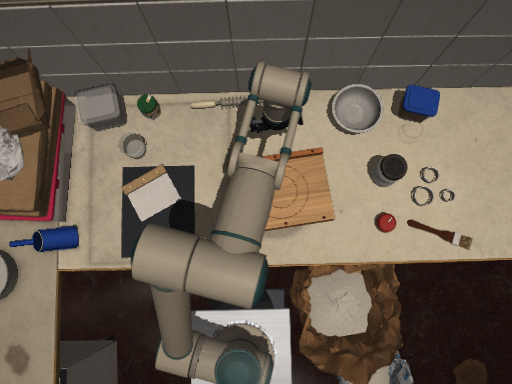

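move_arm(rows=[[[180, 1, 0], 0, 85], [[180, 1, 0], 0, 85], [[180, 1, 0], 0, 85], [[180, 1, 0], 0, 85], [[180, 1, 0], 0, 85], [[190, 1, 0], 0, 85], [[195, 1, 0], 0, 85], [[200, 1, 0], 0, 85]])

```text
clock: 5.13
position: [0.6772, -0.1195, 0.0315]
ee_rot: [-0.468, 0.531, -0.467, -0.53]
contact_force: [0.9, -0.2, 0.8]
width: 0.0847
```

```bash
python3 -c "
from h import *
goto([.6786,-.1215,.01],np.pi/2+.13)
snap('side','s2')
cv2.imwrite('pics/s2c.png',cv2.resize(cv2.imread('pics/s2.png')[130:270,180:340],None,fx=4,fy=4))
snap('wrist','w2')"
```

```text
t 5.13 pos [ 0.6772 -0.1195  0.0315] F [ 0.9 -0.2  0.8] q6 -1.97 jaw 1.698 toolx z -1.0
shift [21.5 -1.1 -2.2] turn -0.003
```

View pics/s2c.png

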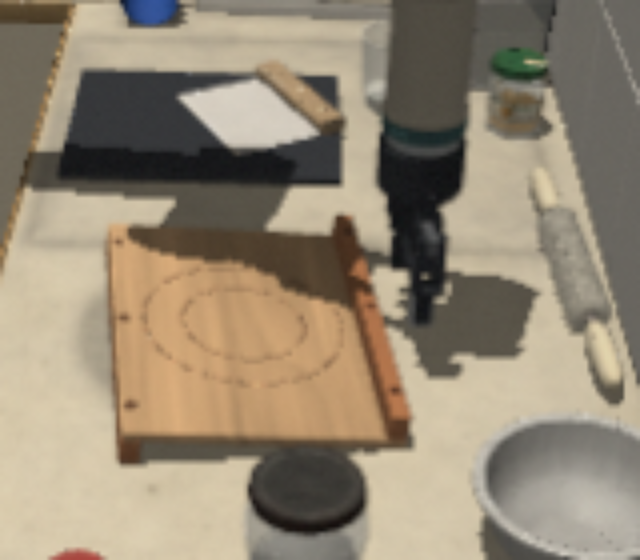

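View pics/w2.png

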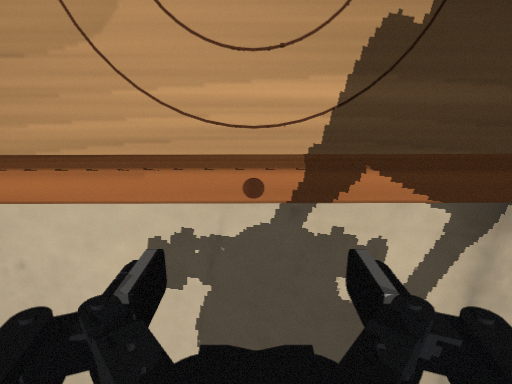

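move_arm(rows=[[[12, -1, 0], 0, 85], [[20, -1, 0], 0, 85], [[22, -1, 0], 0, 85], [[24, -1, 0], 0, 85], [[24, -1, 0], 0, 85]])

```text
clock: 5.65
position: [0.6779, -0.1198, 0.007]
ee_rot: [-0.468, 0.531, -0.467, -0.531]
contact_force: [0.4, 0.7, 0.8]
width: 0.0853
```

```bash
python3 -c "
from h import *
goto([.6786,-.1215,.01],np.pi/2+.13)
snap('side','s3')
cv2.imwrite('pics/s3c.png',cv2.resize(cv2.imread('pics/s3.png')[170:250,240:340],None,fx=6,fy=6,interpolation=2))
P=proj('side',[[.6769,-.12,.0],[.6769,-.12,.01]])
print((P-[240,170])*6)"
```

```text
t 5.65 pos [ 0.6779 -0.1198  0.007 ] F [0.4 0.7 0.8] q6 -1.97 jaw 1.697 toolx z -1.0
shift [-3.  -0.5 -1.8] turn -0.003
[[246.86562782 260.81656132]
 [247.98947325 247.46525921]]
```

View pics/s3c.png

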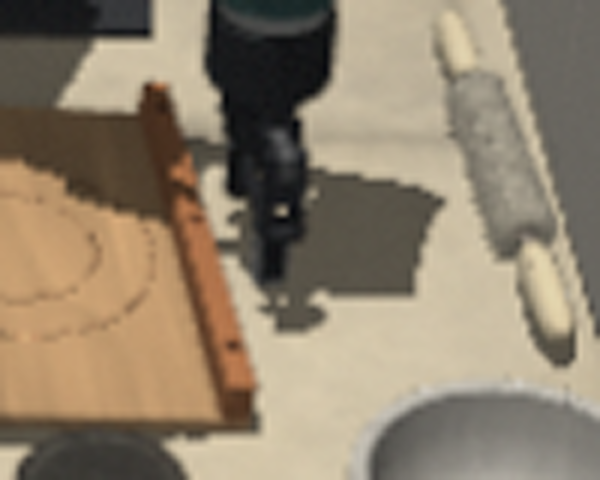

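move_arm(rows=[[[0, 6, 0.8], 0, 85], [[0, 12, 1.5], 0, 85], [[0, 18, 2.3], 0, 85], [[0, 24, 3], 0.01, 85], [[0, 31, 4], 0.025, 85], [[0, 38, 5], 0.04, 85], [[0, 45, 5.7], 0.055, 85], [[0, 52, 6.6], 0.07, 85]])

```text
clock: 6.37
position: [0.6254, -0.1201, 0.0076]
ee_rot: [-0.487, 0.514, -0.485, -0.513]
contact_force: [2.6, 0.0, -0.7]
width: 0.0853
```

```bash
python3 -c "
from h import *
goto([.56,-.1215,.007],np.pi/2)
snap('wrist','w4');snap('side','s4')
cv2.imwrite('pics/s4c.png',cv2.resize(cv2.imread('pics/s4.png')[130:270,180:340],None,fx=4,fy=4))"
```

```text
t 6.37 pos [ 0.6254 -0.1201  0.0076] F [ 2.6  0.  -0.7] q6 -1.93 jaw 1.626 toolx z -1.0
shift [ 0.4 65.4  2.2] turn 0.055
```

View pics/w4.png

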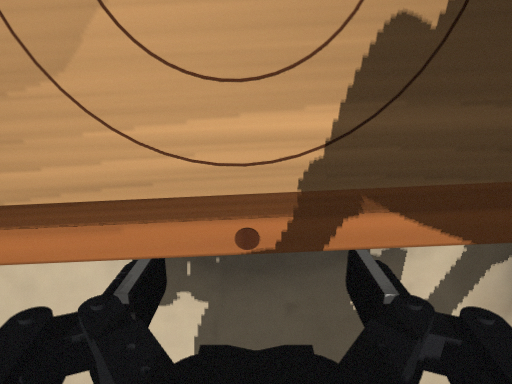

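View pics/s4c.png

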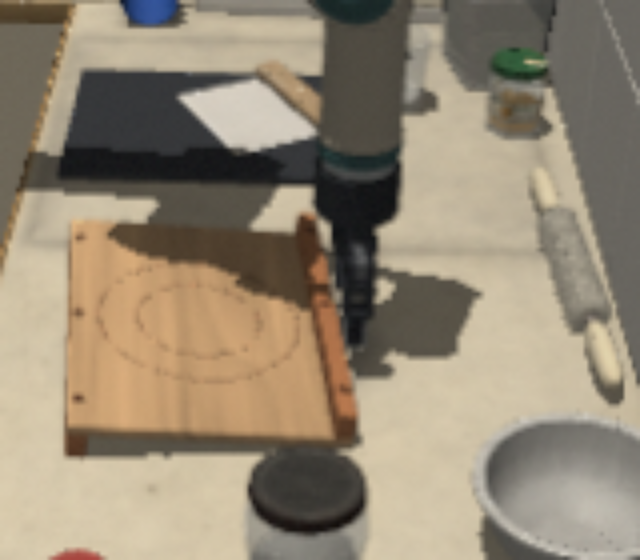

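move_arm(rows=[[[0, 8, 0.4], 0.01, 85], [[0, 16, 0.7], 0.02, 85], [[0, 24, 1], 0.03, 85], [[0, 32, 1.3], 0.04, 85], [[0, 40, 1.6], 0.05, 85], [[0, 48, 1.8], 0.055, 85], [[0, 56, 2], 0.055, 85], [[0, 62, 2.2], 0.055, 85]])

```text
clock: 7.13
position: [0.5605, -0.1209, 0.0075]
ee_rot: [0.5, -0.5, 0.5, 0.501]
contact_force: [3.2, 0.0, 0.2]
width: 0.0853
```

```bash
python3 -c "
from fit import *
goto([.513,-.1215,.007],np.pi/2)
snap('wrist','w5')
im,m,s=getmask('pastry_board','side')
full=lambda v:[v[0],v[1],v[2],.11,rest_z(.11)]
v,f=fit({'side':m},BOARD,[.36,-.15,.05],full);print(v,f,s)
overlay('side',im,full(v),BOARD,'ov5',(160,320,150,270))"
```

```text
t 7.13 pos [ 0.5605 -0.1209  0.0075] F [3.2 0.  0.2] q6 -1.91 jaw 1.571 toolx z -1.0
shift [ 0.6 47.5 -0.6] turn 0.001
[ 0.32483433 -0.13520934  0.04151026] 23.242927693798947 0.64
```

View pics/w5.png

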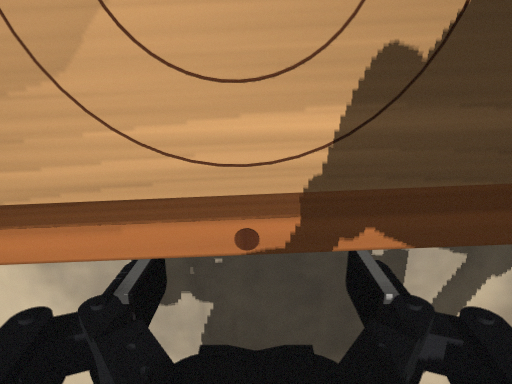

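View pics/ov5.png

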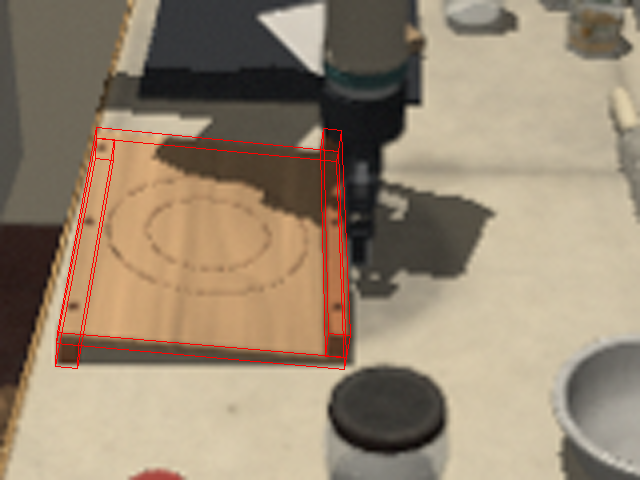

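move_arm(rows=[[[0, 6, 0], 0, 85], [[0, 12, 0], 0, 85], [[0, 18, 0], 0, 85], [[0, 24, 0], 0, 85], [[0, 28, 0], 0, 85], [[0, 32, 0], 0, 85]])

```text
clock: 7.78
position: [0.5271, -0.1205, 0.0073]
ee_rot: [0.5, -0.498, 0.501, 0.502]
contact_force: [1.9, -0.2, -1.1]
width: 0.0849
```

```bash
python3 -c "
from fit import *
goto([.513,-.1215,.007],np.pi/2)
snap('wrist','w6')
im,m,s=getmask('pastry_board','side')
full=lambda v:[v[0],v[1],v[2],.11,rest_z(.11)]
v,f=fit({'side':m},BOARD,[.3,-.15,.01],full);print(v,f,s)
overlay('side',im,full(v),BOARD,'ov6',(160,320,150,270))"
```

```text
t 7.78 pos [ 0.5271 -0.1205  0.0073] F [ 1.9 -0.2 -1.1] q6 -1.93 jaw 1.571 toolx z -1.0
shift [ 0.3 14.1 -1. ] turn -0.0Traceback (most recent call last):
  File "<string>", line 5, in <module>
    im,m,s=getmask('pastry_board','side')
           ~~~~~~~^^^^^^^^^^^^^^^^^^^^^^^
  File "fit.py", line 32, in getmask
    im=viewer.get_image(n); r=finder.trace(t,n); return im,r[0]['mask'],r[0]['score']
                                                           ~^^^
IndexError: list index out of range
```

View pics/w6.png

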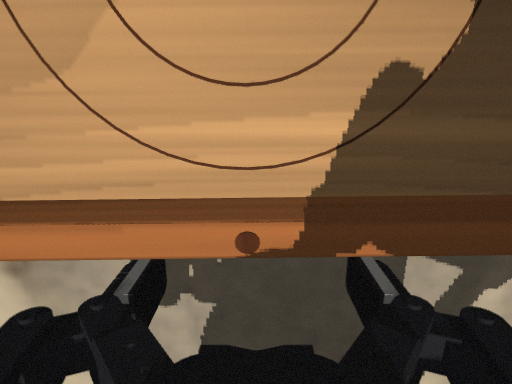

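move_arm(rows=[[[0, 4, 0], 0, 85], [[0, 7, 0], 0, 85], [[0, 10, 0], 0, 85], [[0, 13, 0], 0, 85], [[0, 13, 0], 0, 85]])

```text
clock: 8.35
position: [0.5125, -0.12, 0.0071]
ee_rot: [0.499, -0.497, 0.501, 0.502]
contact_force: [-0.0, -0.2, 0.8]
width: 0.085
```

```bash
cat > chk.py <<'E'
from fit import *
import sys
def look(name,pitch=0,cam='side',v0=(.28,-.14,0),crop=(150,310,150,270)):
    for _ in range(4):
        try: im,m,s=getmask('pastry_board',cam);break
        except IndexError: pass
    full=lambda v:[v[0],v[1],v[2],pitch,rest_z(pitch) if pitch else 0]
    v,f=fit({cam:m},BOARD,v0,full);print(cam,v.round(4),f,s)
    overlay(cam,im,full(v),BOARD,name,crop)
E
python3 -c "
from chk import *
goto([.513,-.1215,.007],np.pi/2)
snap('wrist','w7')
look('ov7')"
```

```text
t 8.35 pos [ 0.5125 -0.12    0.0071] F [-0.  -0.2  0.8] q6 -1.93 jaw 1.57 toolx z -1.0
shift [ 0.1 -0.5 -1.5] turn -0.001
side [-4.84  6.89  1.76] 323.71900991253153 0.45
```

View pics/w7.png

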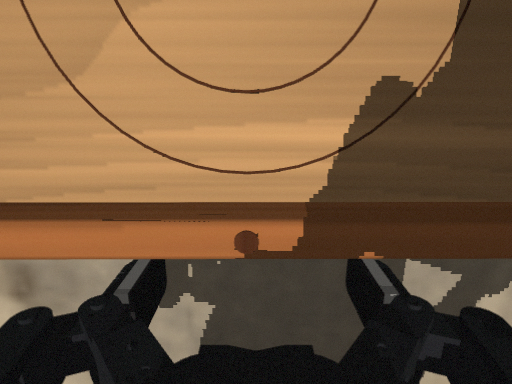

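View pics/ov7.png

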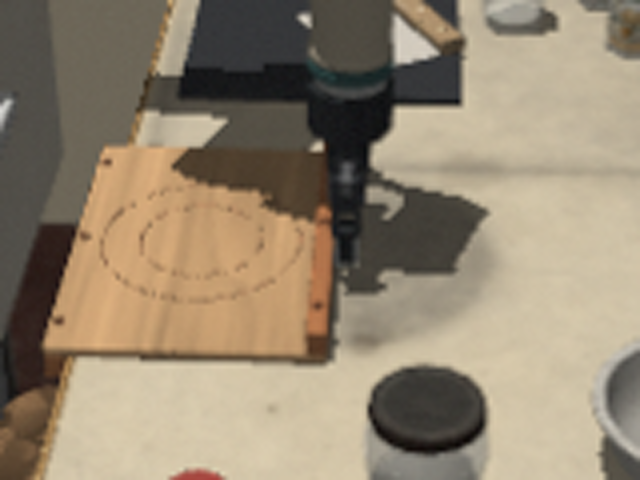

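```bash
python3 -c "
from chk import *
im=viewer.get_image('side')
for i,(p,z) in enumerate([(0,0),(.11,rest_z(.11))]): overlay('side',im,[.2815-.003*i,-.145,0,p,z],BOARD,f'ov8{i}',(150,310,150,270))
a=cv2.imread('pics/ov80.png');b=cv2.imread('pics/ov81.png')
cv2.imwrite('pics/ov8.png',np.vstack([a[120:390,0:400],b[120:390,0:400]]))"
```

```text
(no output)
```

View pics/ov8.png

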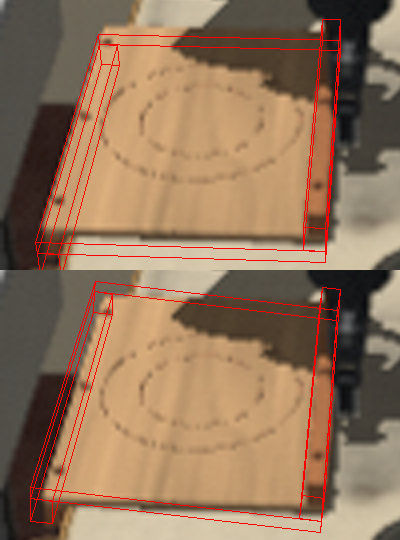

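move_arm(rows=[[[0, -8, 0], 0, 85], [[0, -16, 0], 0, 85], [[-20, -18, 0], 0, 85], [[-60, -18, 0], 0, 85], [[-100, -18, 0], 0, 85], [[-140, -18, 0], 0, 85], [[-140, -18, 0], 0, 85]])

```text
clock: 9.13
position: [0.538, -0.1223, 0.1552]
ee_rot: [-0.501, 0.503, -0.499, -0.497]
contact_force: [1.7, -0.7, 0.6]
width: 0.0851
```

```bash
python3 -c "
from chk import *
look('ov9',v0=(.282,-.13,0))
goto([.375,-.33,.15],0)"
```

```text
side [ 0.2828 -0.1241 -0.0131] 27.5051204254302 0.64
t 9.23 pos [ 0.5339 -0.1209  0.1491] F [-0.3  0.8 -0.1] q6 -1.92 jaw 1.571 toolx z -1.0
shift [  -0.8  158.8 -209.1] turn 1.571
```

View pics/ov9.png

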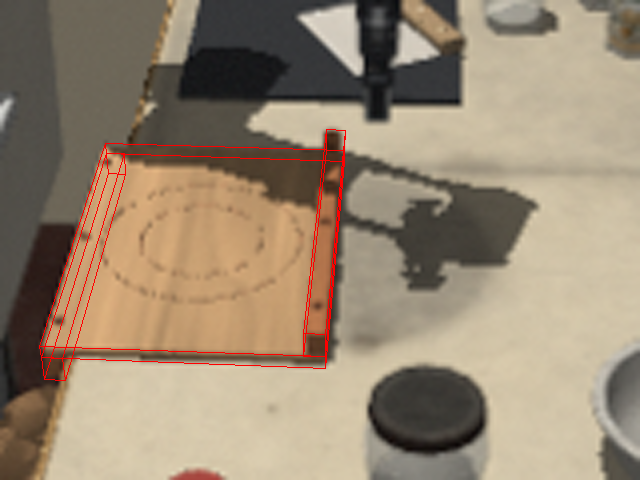

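move_arm(rows=[[[0, 159, -210], 1.57, 85], [[0, 159, -210], 1.57, 85], [[0, 159, -210], 1.57, 85], [[0, 159, -210], 1.57, 85], [[0, 159, -210], 1.57, 85], [[0, 159, -210], 1.57, 85], [[0, 159, -210], 1.57, 85], [[0, 159, -210], 1.57, 85]])

```text
clock: 9.9
position: [0.3723, -0.3333, 0.1473]
ee_rot: [0.678, -0.193, 0.681, 0.197]
contact_force: [-0.3, 0.0, -0.7]
width: 0.0846
```

move_arm(rows=[[[0, 0, 0], 0.6, 85], [[0, 0, 0], 0.6, 85], [[0, 0, 0], 0.6, 85], [[0, 0, 0], 0.6, 85], [[0, 0, 0], 0.6, 85]])

```text
clock: 10.32
position: [0.3716, -0.3325, 0.1453]
ee_rot: [0.703, 0.019, 0.71, -0.014]
contact_force: [0.0, 0.2, -0.3]
width: 0.0848
```

```bash
python3 -c "
from chk import *
goto([.375,-.33,.03],0)
im=snap('top','t10'); snap('wrist','w10')
look('ov10',cam='top',v0=(.282,-.13,0),crop=(200,360,150,270))"
```

```text
t 10.32 pos [ 0.3716 -0.3325  0.1453] F [ 0.   0.2 -0.3] q6 -0.82 jaw -0.047 toolx z -0.9999
shift [115.2   1.8   4.4] turn -0.047
top [ 2.832e-01 -1.232e-01  1.000e-04] 593.7981807896457 0.94
```

View pics/ov10.png

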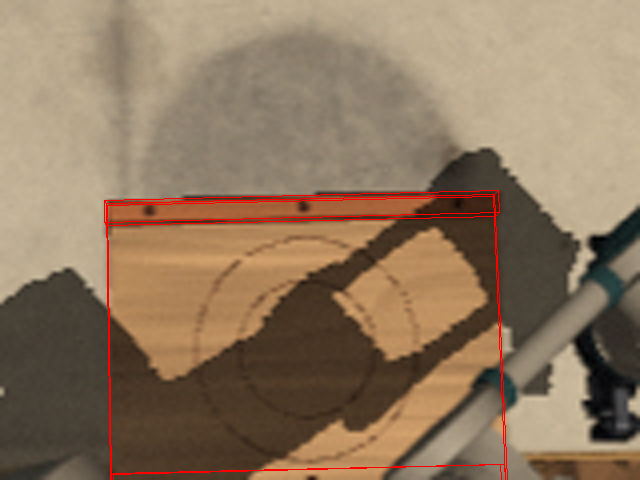

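View pics/w10.png

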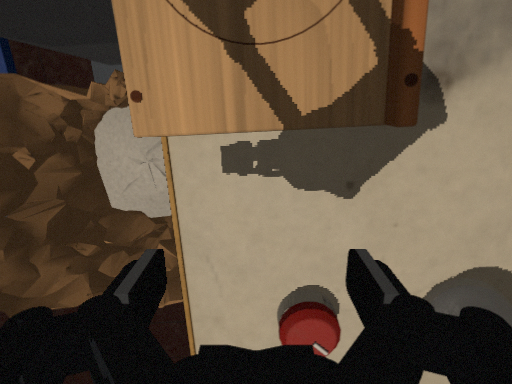

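move_arm(rows=[[[40, 2, 4], -0.047, 85], [[80, 2, 4], -0.047, 85], [[110, 2, 4], -0.047, 85], [[130, 2, 4], -0.047, 85], [[138, 2, 4], -0.047, 85], [[142, 2, 4], -0.047, 85], [[144, 2, 4], -0.047, 85], [[144, 2, 4], -0.047, 85]])

```text
clock: 11.18
position: [0.3753, -0.3306, 0.0026]
ee_rot: [0.704, -0.002, 0.71, 0.005]
contact_force: [0.4, 0.1, 0.6]
width: 0.0853
```

```bash
python3 -c "
from chk import *
goto([.375,-.33,.0],0)
im=snap('side','s11')
cv2.imwrite('pics/s11c.png',cv2.resize(cv2.imread('pics/s11.png')[200:300,140:260],None,fx=6,fy=6,interpolation=2))"
```

```text
t 11.18 pos [ 0.3753 -0.3306  0.0026] F [0.4 0.1 0.6] q6 -0.87 jaw 0.01 toolx z -1.0
shift [ 2.6  0.6 -0.3] turn 0.01
```

View pics/s11c.png

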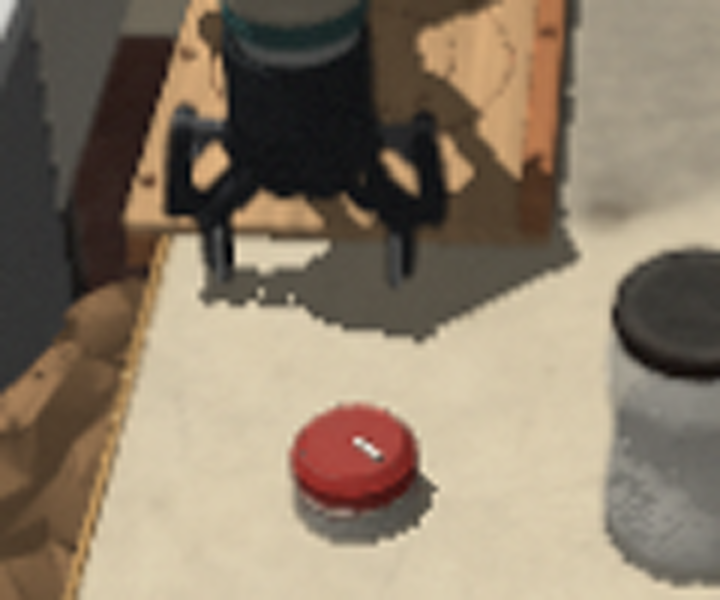

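move_arm(rows=[[[3, 0, 0], 0.01, 85], [[6, 0, 0], 0.01, 85], [[8, 0, 0], 0.01, 85], [[8, 0, 0], 0.01, 85]])

```text
clock: 11.57
position: [0.3753, -0.3307, -0.005]
ee_rot: [0.705, 0.002, 0.71, 0.002]
contact_force: [-0.0, 0.6, 0.2]
width: 0.0849
```

move_arm(rows=[[[2, 0, 0], 0, 85], [[4, 0, 0], 0, 85], [[4, 0, 0], 0, 85]])

```text
clock: 11.82
position: [0.3751, -0.3305, -0.0094]
ee_rot: [0.704, 0.002, 0.71, 0.002]
contact_force: [0.5, 0.5, -0.7]
width: 0.0853
```

```bash
python3 -c "
from chk import *
goto([.375,-.33,-.009],0)
im=snap('side','s12')
cv2.imwrite('pics/s12c.png',cv2.resize(cv2.imread('pics/s12.png')[200:300,140:260],None,fx=6,fy=6,interpolation=2))
for z in(0,.004,.013): print((proj('side',[[.325,-.342,z],[.425,-.342,z]])+.5-[140,200])*6)"
```

```text
t 11.82 pos [ 0.3751 -0.3305 -0.0094] F [ 0.5  0.5 -0.7] q6 -0.86 jaw -0.0 toolx z -1.0
shift [-0.4  0.5 -0.1] turn -0.0
[[216.38790839 308.48548731]
 [402.07460261 314.27152335]]
[[215.80336391 302.82711816]
 [401.8127258  308.60993131]]
[[214.48307739 290.02139328]
 [401.22150737 295.79653849]]
```

View pics/s12c.png

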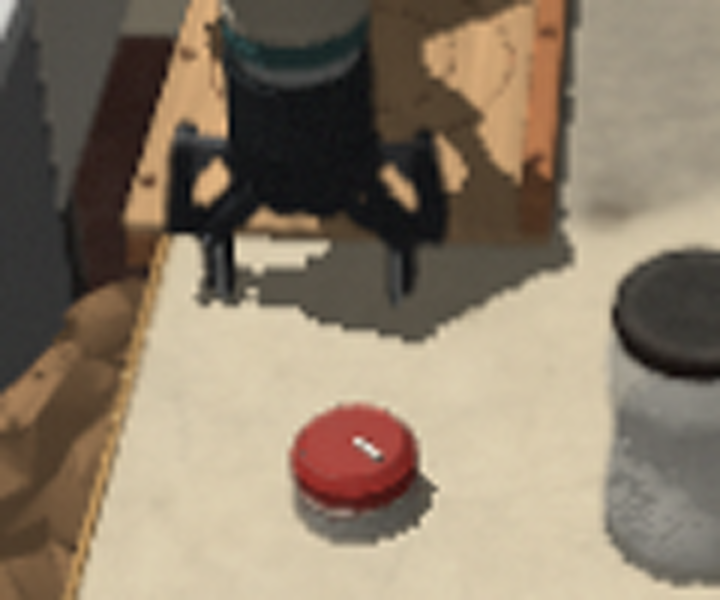

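move_arm(rows=[[[0, 15, 0], 0, 85], [[0, 30, 0], 0, 85], [[0, 40, 0], 0, 85], [[0, 50, 0], 0, 85], [[0, 60, 0], 0, 85], [[0, 70, 0], 0, 85], [[0, 80, 0], 0, 85], [[0, 90, 0], 0, 85]])

```text
clock: 12.53
position: [0.3752, -0.2395, -0.0087]
ee_rot: [0.705, 0.002, 0.71, 0.002]
contact_force: [0.1, -2.4, -1.8]
width: 0.0852
```

```bash
python3 -c "
from chk import *
goto([.375,-.1885,-.009],0)
snap('wrist','w13')
look('ov13',cam='top',v0=(.282,-.08,0),crop=(190,350,150,270))"
```

```text
t 12.53 pos [ 0.3752 -0.2395 -0.0087] F [ 0.1 -2.4 -1.8] q6 -0.72 jaw 0.0 toolx z -1.0
shift [ 0.5 51.  -0.2] turn 0.0
top [ 0.3055 -0.0619 -0.0239] 2730.7742273821673 0.64
```

View pics/w13.png

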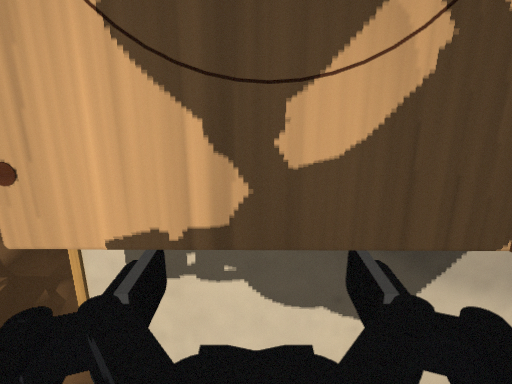

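View pics/ov13.png

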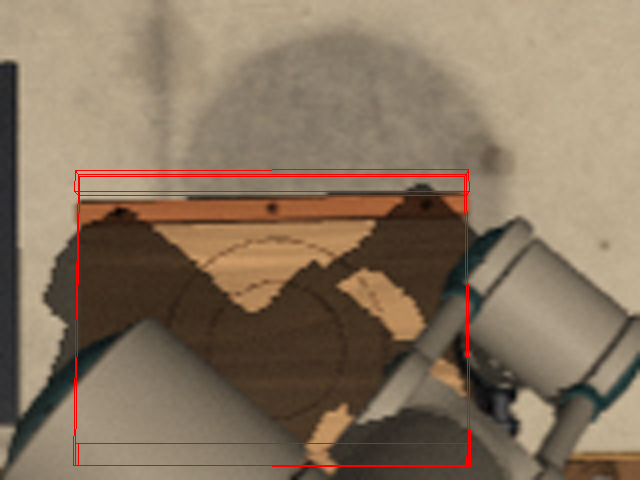

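move_arm(rows=[[[0, 8, 0], 0, 85], [[0, 16, 0], 0, 85], [[0, 24, 0], 0, 85], [[0, 31, 0], 0, 85], [[0, 38, 0], 0, 85], [[0, 43, 0], 0, 85], [[0, 46, 0], 0, 85], [[0, 46, 0], 0, 85]])

```text
clock: 13.35
position: [0.3743, -0.1919, -0.0085]
ee_rot: [0.704, 0.002, 0.71, 0.003]
contact_force: [-0.3, -0.1, 0.6]
width: 0.0851
```

move_arm(rows=[[[0, 2, 0], 0, 85], [[0, 3, 0], 0, 85], [[0, 4, 0], 0, 85], [[0, 4, 0], 0, 85]])

```text
clock: 13.68
position: [0.3742, -0.1878, -0.0085]
ee_rot: [0.704, 0.002, 0.71, 0.003]
contact_force: [-0.0, -1.9, 0.0]
width: 0.0852
```

```bash
python3 -c "
from chk import *
goto([.375,-.1885,-.009],0)
snap('top','t14');snap('side','s14')
cv2.imwrite('pics/t14c.png',cv2.resize(cv2.imread('pics/t14.png')[150:270,170:330],None,fx=5,fy=5,interpolation=2))
cv2.imwrite('pics/s14c.png',cv2.resize(cv2.imread('pics/s14.png')[140:240,150:290],None,fx=5,fy=5,interpolation=2))"
```

```text
t 13.68 pos [ 0.3742 -0.1878 -0.0085] F [-0.  -1.9  0. ] q6 -0.63 jaw 0.001 toolx z -0.9999
shift [ 0.4 -0.7  0.8] turn 0.001
```

View pics/t14c.png

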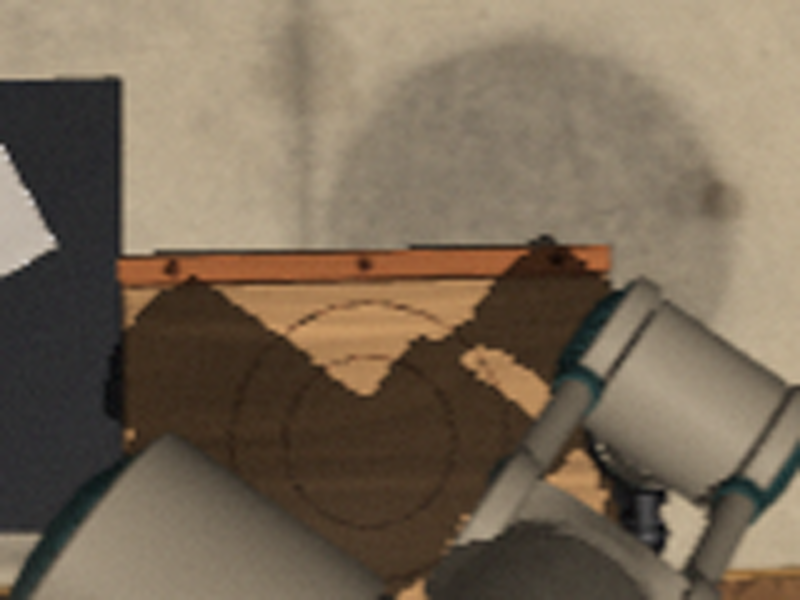

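View pics/s14c.png

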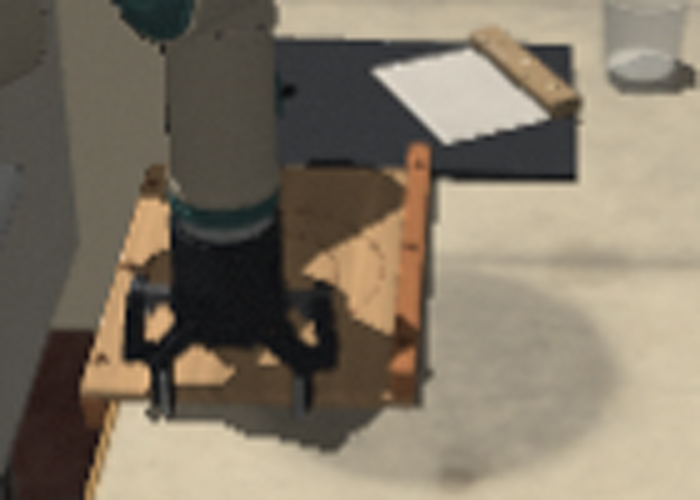

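move_arm(rows=[[[0, 1, 0], 0, 85], [[0, 1.5, 0], 0, 85], [[0, 2, 0], 0, 85], [[0, 2, 0], 0, 85]])

```text
clock: 14.12
position: [0.3743, -0.1867, -0.0085]
ee_rot: [0.704, 0.002, 0.71, 0.003]
contact_force: [-1.6, -6.1, -2.3]
width: 0.0852
```

move_arm(rows=[[[0, 1, 0], 0, 85], [[0, 1.5, 0], 0, 85], [[0, 2, 0], 0, 85], [[0, 2, 0], 0, 85]])

```text
clock: 14.45
position: [0.3745, -0.1867, -0.0084]
ee_rot: [0.704, -0.0, 0.71, 0.002]
contact_force: [-3.4, -10.6, -2.9]
width: 0.085
```

move_arm(rows=[[[0, -6, 0], 0, 85], [[0, -12, 0], 0, 85], [[-30, -14, 0], 0, 85], [[-70, -14, 0], 0, 85], [[-110, -14, 0], 0, 85], [[-120, -14, 0], 0, 85], [[-120, -14, 0], 0, 85]])

```text
clock: 15.03
position: [0.3775, -0.2023, 0.1146]
ee_rot: [0.706, -0.001, 0.708, 0.001]
contact_force: [-0.3, -0.3, -0.3]
width: 0.0851
```

```bash
python3 -c "
from chk import *
goto([.44,-.02,.11],np.pi/2)
"
```

```text
t 15.03 pos [ 0.3775 -0.2023  0.1146] F [-0.3 -0.3 -0.3] q6 -0.65 jaw 0.003 toolx z -1.0
shift [  4.3 182.1  63. ] turn -1.568
```

move_arm(rows=[[[0, 182, 63], -1.568, 85], [[0, 182, 63], -1.568, 85], [[0, 182, 63], -1.568, 85], [[0, 182, 63], -1.568, 85], [[0, 182, 63], -1.568, 85], [[0, 182, 63], -1.568, 85], [[0, 182, 63], -1.568, 85], [[0, 182, 63], -1.568, 85]])

```text
clock: 15.7
position: [0.4384, -0.0187, 0.1123]
ee_rot: [0.616, -0.34, 0.622, 0.345]
contact_force: [-0.1, -0.3, 0.1]
width: 0.0849
```

move_arm(rows=[[[0, 0, 0], -0.6, 85], [[0, 0, 0], -0.6, 85], [[0, 0, 0], -0.6, 85], [[0, 0, 0], -0.6, 85], [[0, 0, 0], -0.6, 85]])

```text
clock: 16.12
position: [0.4366, -0.0182, 0.1104]
ee_rot: [0.485, -0.507, 0.491, 0.516]
contact_force: [0.1, -0.2, 0.2]
width: 0.0851
```

```bash
python3 -c "
from chk import *
goto([.44,-.02,.03],np.pi/2)
snap('wrist','w15')
look('ov15',cam='side',v0=(.282,-.02,0),crop=(150,310,130,250))
goto([.44,-.02,.03],np.pi/2)
"
```

```text
t 16.12 pos [ 0.4366 -0.0182  0.1104] F [ 0.1 -0.2  0.2] q6 -1.82 jaw 1.617 toolx z -0.9999
shift [80.3 -4.5 -2.2] turn 0.046
side [ 0.2813 -0.017  -0.0078] 20.67023667002932 0.68
t 16.27 pos [ 0.437  -0.0184  0.1109] F [-0.1  0.6 -0.1] q6 -1.81 jaw 1.609 toolx z -0.9999
shift [80.8 -4.  -2. ] turn 0.038
```

View pics/w15.png

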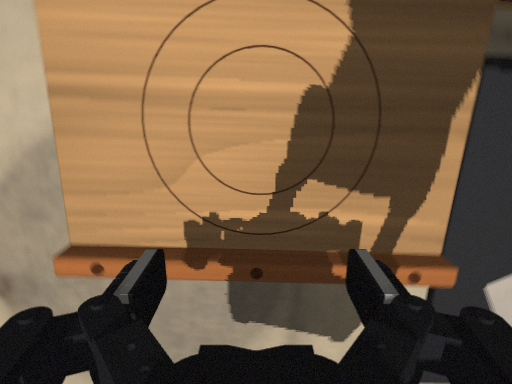

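View pics/ov15.png

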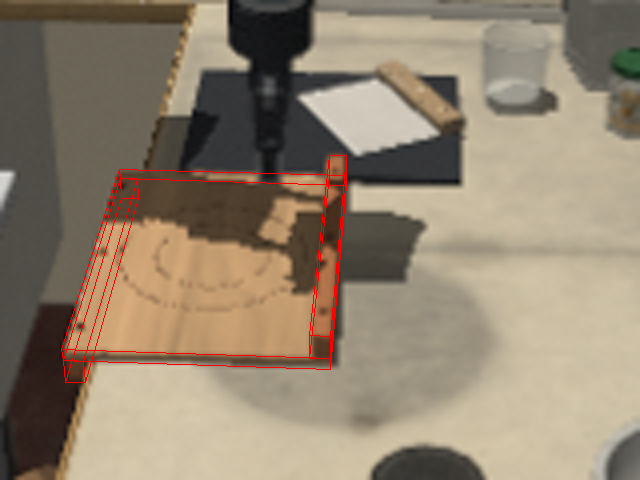

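move_arm(rows=[[[35, 0, 0], 0.04, 85], [[65, 0, 0], 0.04, 85], [[85, 0, 0], 0.04, 85], [[95, 0, 0], 0.04, 85], [[102, 0, 0], 0.04, 85], [[105, 0, 0], 0.04, 85], [[105, 0, 0], 0.04, 85]])

```text
clock: 16.85
position: [0.4351, -0.0181, 0.0053]
ee_rot: [0.498, -0.495, 0.504, 0.504]
contact_force: [0.6, -0.4, -0.2]
width: 0.0852
```

```bash
python3 -c "
from chk import *
goto([.474,-.02,.006],np.pi/2)
snap('wrist','w16')
"
```

```text
t 16.85 pos [ 0.4351 -0.0181  0.0053] F [ 0.6 -0.4 -0.2] q6 -1.77 jaw 1.567 toolx z -0.9999
shift [ -1.3 -38.9  -1.8] turn -0.004
```

View pics/w16.png

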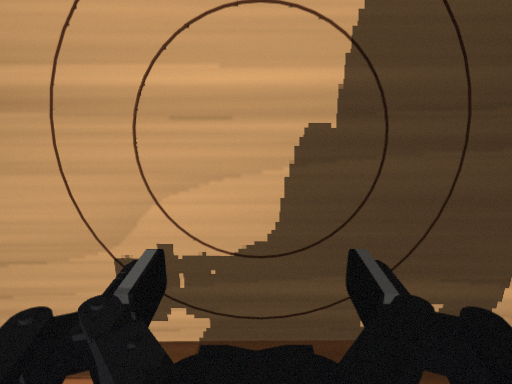

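move_arm(rows=[[[0, -10, 0], 0, 85], [[0, -20, 0], 0, 85], [[0, -28, 0], 0, 85], [[0, -34, 0], 0, 85], [[0, -38, 0], 0, 85], [[0, -41, 0], 0, 85], [[0, -43, 0], 0, 85], [[0, -43, 0], 0, 85]])

```text
clock: 17.57
position: [0.4771, -0.018, 0.005]
ee_rot: [0.497, -0.494, 0.504, 0.504]
contact_force: [-4.1, -1.1, 2.3]
width: 0.0852
```

move_arm(rows=[[[0, -1, 0], 0, 85], [[0, -2, 0], 0, 85], [[0, -2, 0], 0, 85]])

```text
clock: 17.82
position: [0.4781, -0.0179, 0.0048]
ee_rot: [0.496, -0.494, 0.505, 0.505]
contact_force: [-4.5, -0.7, 1.1]
width: 0.0852
```

move_arm(rows=[[[0, -1, 0], 0, 85], [[0, -1.5, 0], 0, 85], [[0, -1.5, 0], 0, 85]])

```text
clock: 18.07
position: [0.4791, -0.0178, 0.0047]
ee_rot: [0.496, -0.493, 0.505, 0.505]
contact_force: [-4.8, -0.3, 2.7]
width: 0.0852
```

move_arm(rows=[[[0, -1, 0], 0, 85], [[0, -1.5, 0], 0, 85], [[0, -1.5, 0], 0, 85]])

```text
clock: 18.32
position: [0.4802, -0.0178, 0.0047]
ee_rot: [0.496, -0.493, 0.505, 0.506]
contact_force: [-5.4, 0.2, 3.4]
width: 0.0851
```

move_arm(rows=[[[0, -1, 0], 0, 85], [[0, -1.5, 0], 0, 85], [[0, -1.5, 0], 0, 85]])

```text
clock: 18.57
position: [0.4803, -0.0177, 0.0046]
ee_rot: [0.495, -0.493, 0.506, 0.507]
contact_force: [-6.7, -0.8, 5.4]
width: 0.0851
```

move_arm(rows=[[[0, -1, 0], 0, 85], [[0, -2, 0], 0, 85], [[0, -2, 0], 0, 85]])

```text
clock: 18.82
position: [0.4802, -0.0176, 0.0044]
ee_rot: [0.494, -0.491, 0.507, 0.508]
contact_force: [-7.7, -1.2, 6.4]
width: 0.0853
```

```bash
python3 -c "
from chk import *
goto([.45,-.02,.006],np.pi/2)
print(tool()[1].round(3), tool()[0]['moment'])
look('ov17',cam='side',v0=(.29,-.02,0),crop=(150,310,130,250))
snap('wrist','w17')
"
```

```text
t 18.82 pos [ 0.4802 -0.0176  0.0044] F [-7.7 -1.2  6.4] q6 -1.75 jaw 1.569 toolx z -0.9996
shift [-0.7 30.2 -2.5] turn -0.001
[[-0.029 -1.     0.001]
 [ 0.003  0.001  1.   ]
 [-1.     0.029  0.003]] [-0.04963849  1.0439171   0.14874498]
side [ 0.2913 -0.0179 -0.0056] 227.9815126377464 0.57
```

View pics/ov17.png

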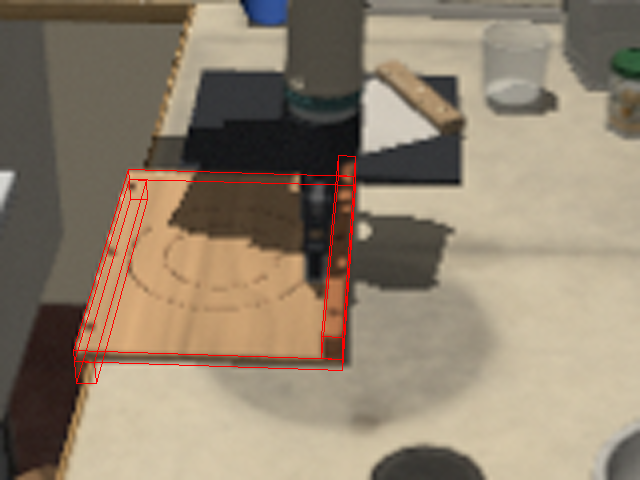

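View pics/w17.png

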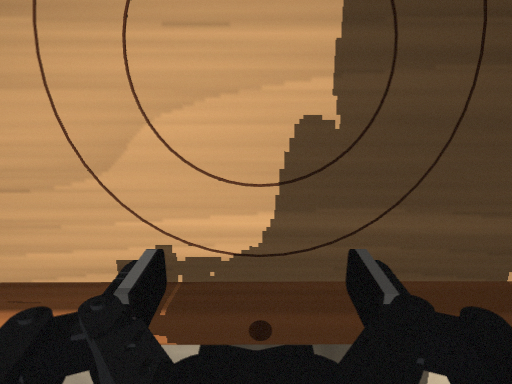

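move_arm(rows=[[[-1, 3, 0], 0, 85], [[-3, 10, 0], 0, 85], [[-10, 22, 0], 0, 85], [[-40, 30, 0], 0, 85], [[-80, 30, 0], 0, 85], [[-120, 30, 0], 0, 85], [[-150, 30, 0], 0, 85], [[-150, 30, 0], 0, 85]])

```text
clock: 19.63
position: [0.4591, -0.0188, 0.162]
ee_rot: [0.497, -0.496, 0.504, 0.503]
contact_force: [0.8, -1.0, -0.4]
width: 0.085
```

```bash
python3 -c "
from chk import *
goto([.38,-.3,.15],0)
look('ov18',cam='side',v0=(.29,-.02,0),crop=(150,310,130,250))
"
```

```text
t 19.63 pos [ 0.4591 -0.0188  0.162 ] F [ 0.8 -1.  -0.4] q6 -1.76 jaw 1.569 toolx z -0.9999
shift [  12.9   78.5 -281.3] turn 1.569
side [ 0.2913 -0.0166 -0.006 ] 32.21656559689919 0.98
```

View pics/ov18.png

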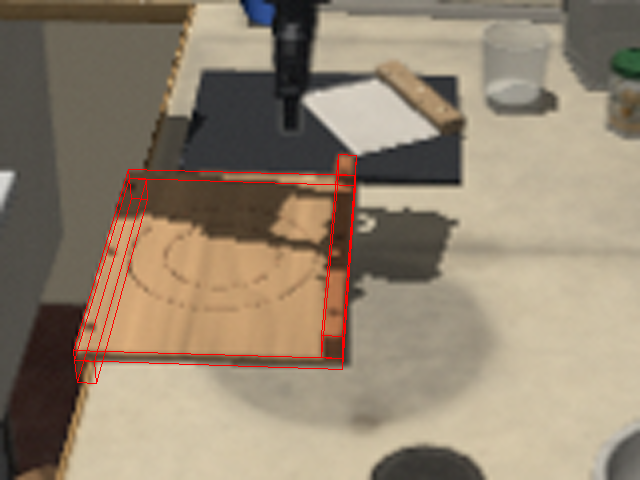

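move_arm(rows=[[[0, 74, -205], 1.569, 85], [[0, 74, -205], 1.569, 85], [[0, 74, -205], 1.569, 85], [[0, 74, -205], 1.569, 85], [[0, 74, -205], 1.569, 85], [[0, 74, -205], 1.569, 85], [[0, 74, -205], 1.569, 85], [[0, 74, -205], 1.569, 85]])

```text
clock: 20.4
position: [0.3792, -0.2234, 0.1563]
ee_rot: [0.671, -0.19, 0.688, 0.2]
contact_force: [0.0, 0.8, -0.1]
width: 0.0851
```

move_arm(rows=[[[0, 0, 0], 0.6, 85], [[0, 0, 0], 0.6, 85], [[0, 0, 0], 0.6, 85], [[0, 0, 0], 0.6, 85], [[0, 0, 0], 0.57, 85], [[0, 0, 0], 0.57, 85]])

```text
clock: 20.9
position: [0.378, -0.2224, 0.1545]
ee_rot: [0.696, 0.007, 0.718, -0.001]
contact_force: [-0.3, -0.8, -0.9]
width: 0.0849
```

```bash
python3 -c "
from chk import *
goto([.385,-.215,-.009],0)
look('ov19',cam='top',v0=(.29,-.02,0),crop=(170,330,150,270))
goto([.385,-.215,-.009],0)
snap('wrist','w19')
"
```

```text
t 20.9 pos [ 0.378  -0.2224  0.1545] F [-0.3 -0.8 -0.9] q6 -0.66 jaw -0.011 toolx z -0.9995
shift [163.3   6.2  12. ] turn -0.011
top [ 0.2918 -0.0172  0.0072] 436.3582914786159 0.88
t 21.0 pos [ 0.3784 -0.2227  0.1551] F [0.1 0.5 1. ] q6 -0.67 jaw -0.008 toolx z -0.9995
shift [163.8   6.5  11.5] turn -0.008
```

View pics/ov19.png

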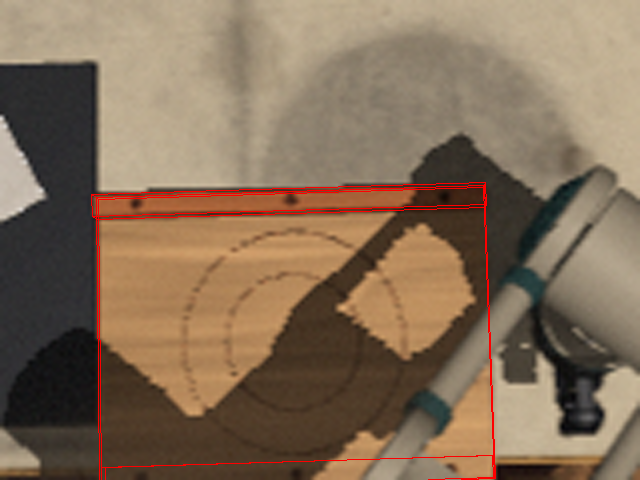

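View pics/w19.png

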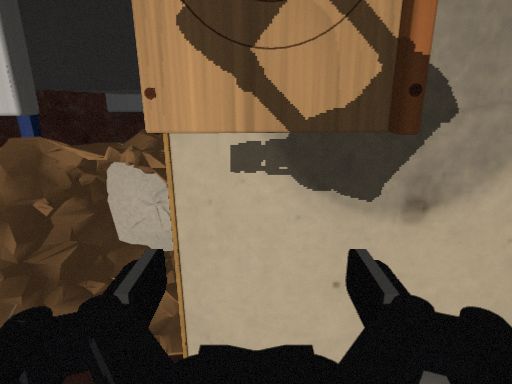

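move_arm(rows=[[[40, 0, 11], -0.008, 85], [[80, 0, 11], -0.008, 85], [[120, 0, 11], -0.008, 85], [[145, 0, 11], -0.008, 85], [[155, 0, 11], -0.008, 85], [[161, 0, 11], -0.008, 85], [[163, 0, 11], -0.008, 85], [[163, 0, 11], -0.008, 85]])

```text
clock: 21.72
position: [0.3849, -0.2218, -0.008]
ee_rot: [0.697, 0.003, 0.718, 0.003]
contact_force: [0.6, -0.1, -0.6]
width: 0.0851
```

```bash
python3 -c "
from chk import *
goto([.385,-.188,-.009],0)
print(tool()[1].round(3))
"
```

```text
t 21.72 pos [ 0.3849 -0.2218 -0.008 ] F [ 0.6 -0.1 -0.6] q6 -0.65 jaw 0.0 toolx z -0.9995
shift [ 1.3 33.8  0.2] turn 0.0
[[-0.03  -0.     1.   ]
 [ 0.008  1.     0.   ]
 [-1.     0.008 -0.03 ]]
```

move_arm(rows=[[[0, 10, 0], 0, 85], [[0, 20, 0], 0, 85], [[0, 27, 0], 0, 85], [[0, 31, 0], 0, 85], [[0, 33, 0], 0, 85], [[0, 34, 0], 0, 85], [[0, 35, 0], 0, 85], [[0, 35, 0], 0, 85]])

```text
clock: 22.38
position: [0.3852, -0.187, -0.0076]
ee_rot: [0.697, 0.002, 0.717, 0.003]
contact_force: [0.0, -0.0, -0.2]
width: 0.0852
```

move_arm(rows=[[[0, 0.5, 0], 0, 85], [[0, 1, 0], 0, 85], [[0, 1, 0], 0, 85]])

```text
clock: 22.63
position: [0.3854, -0.1867, -0.0076]
ee_rot: [0.697, 0.002, 0.717, 0.002]
contact_force: [-0.6, -1.6, -0.6]
width: 0.0851
```

move_arm(rows=[[[0, 0.5, 0], 0, 85], [[0, 1, 0], 0, 85], [[0, 1, 0], 0, 85]])

```text
clock: 22.88
position: [0.3855, -0.1866, -0.0075]
ee_rot: [0.697, 0.001, 0.717, 0.002]
contact_force: [-1.6, -5.4, -0.7]
width: 0.0848
```

move_arm(rows=[[[0, 0.7, 0], 0, 85], [[0, 1.5, 0], 0, 85], [[0, 1.5, 0], 0, 85]])

```text
clock: 23.13
position: [0.3856, -0.1866, -0.0075]
ee_rot: [0.697, -0.0, 0.717, 0.001]
contact_force: [-3.0, -8.0, -1.6]
width: 0.085
```

move_arm(rows=[[[0, -6, 0], 0, 85], [[0, -16, 0], 0, 85], [[-30, -18, 0], 0, 85], [[-70, -18, 0], 0, 85], [[-110, -18, 0], 0, 85], [[-150, -18, 0], 0, 85], [[-190, -18, 0], 0, 85], [[-200, -18, 0], 0, 85]])

```text
clock: 23.8
position: [0.3944, -0.2072, 0.1987]
ee_rot: [0.701, -0.002, 0.714, -0.001]
contact_force: [1.5, -0.5, 0.3]
width: 0.085
```

```bash
python3 -c "
from chk import *
goto([.43,.1,.22],np.pi/2)
look('ov20',cam='side',v0=(.29,-.02,0),crop=(150,310,130,250))
"
```

```text
t 23.8 pos [ 0.3944 -0.2072  0.1987] F [ 1.5 -0.5  0.3] q6 -0.63 jaw 0.002 toolx z -0.9998
shift [-23.2 307.   35.8] turn -1.569
side [ 0.2918 -0.0194 -0.0026] 32.75950336438667 0.89
```

View pics/ov20.png

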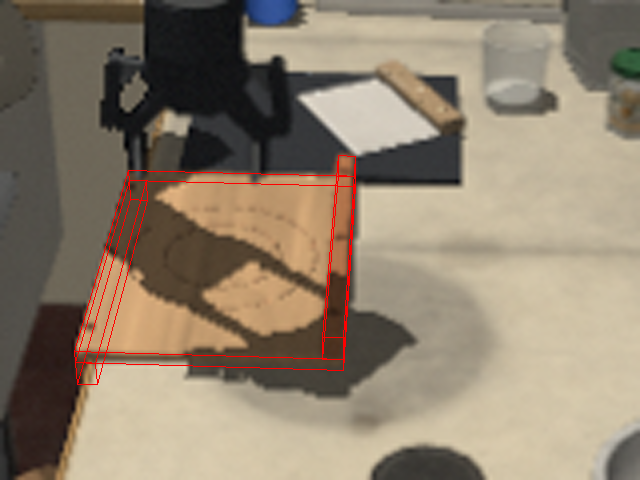

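move_arm(rows=[[[-40, 200, 10], 0, 85], [[-40, 200, 10], 0, 85], [[-40, 200, 10], 0, 85], [[-40, 200, 10], 0, 85], [[-40, 200, 10], 0, 85], [[-40, 200, 10], 0, 85], [[-40, 200, 10], 0, 85], [[-40, 200, 10], 0, 85]])

```text
clock: 24.57
position: [0.4027, -0.0063, 0.2332]
ee_rot: [0.698, -0.002, 0.716, 0.001]
contact_force: [-0.5, -0.2, -1.1]
width: 0.0845
```

```bash
python3 -c "
from chk import *
im=viewer.get_image('wrist')
print(manip.get_state()['position'])
overlay('wrist',im,[.29,-.0175,0,0,0],BOARD,'w21',(0,512,0,384),1)
cv2.imwrite('pics/w21r.png',cv2.cvtColor(im,4))
"
```

```text
[ 0.40285118 -0.0068723   0.2333193 ]
```

View pics/w21.png

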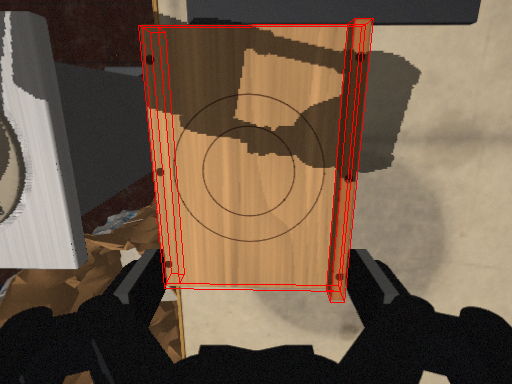

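View pics/w21r.png

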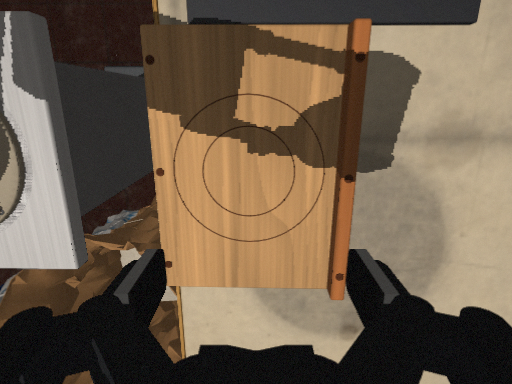

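move_arm(rows=[[[30, 40, -20], 0, 85], [[60, 70, -25], 0, 85], [[80, 85, -25], 0, 85], [[80, 85, -25], 0, 85], [[80, 85, -25], 0, 85]])

```text
clock: 25.03
position: [0.3741, 0.0772, 0.152]
ee_rot: [0.696, -0.001, 0.718, -0.0]
contact_force: [-0.4, -0.9, -0.4]
width: 0.0849
```

```bash
python3 -c "
from chk import *
im=viewer.get_image('wrist')
cv2.imwrite('pics/w22r.png',cv2.resize(cv2.cvtColor(im,4)[:260,:],None,fx=1.5,fy=1.5,interpolation=2))
"
```

```text
(no output)
```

View pics/w22r.png

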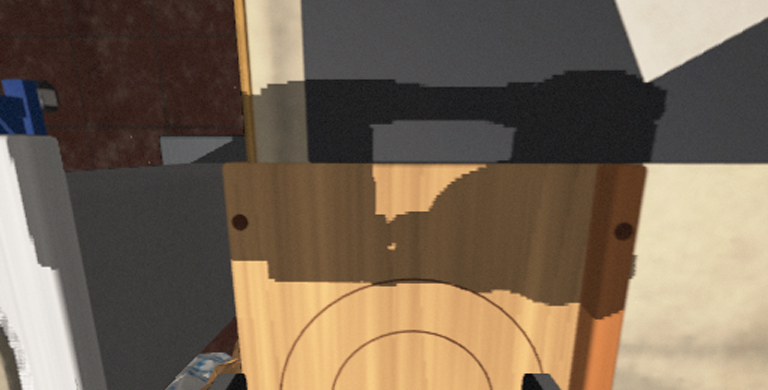

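```bash
python3 -c "
from chk import *
print(manip.get_state()['position'], manip.get_state()['clock'])
im=viewer.get_image('wrist'); c=viewer.get_calibration('wrist')
o=[.29,-.0175,0]
x=np.array([[.272,.1425,.012],[.51,.1425,.036],[.29,.15,0],[.29,.2,0],[.325,.1425,.012],[.625,.1425,.012],[.272,.05,.012]])
q=proj('wrist',x,c);print(q.round(1))
s=3
a=cv2.resize(cv2.cvtColor(im,4)[60:190,130:250],None,fx=5,fy=4.5,interpolation=2)
cv2.imwrite('pics/w23.png',a)
g=cv2.cvtColor(im,cv2.COLOR_RGB2GRAY)
for y in(.08,.10,.12,.13): print(y,proj('wrist',[[.272,y,.012]],c).round(1))
"
```

```text
[0.37582369 0.07678313 0.15333527] 25.0833
[[142.1 109.6]
 [426.6 110.5]
 [165.6 100.7]
 [160.5  40.6]
 [201.4 109.6]
 [548.7 109.3]
 [152.4 207.5]]
0.08 [[149.3 177.8]]
0.1 [[147.1 156.9]]
0.12 [[144.8 135.1]]
0.13 [[143.6 123.9]]
```

View pics/w23.png

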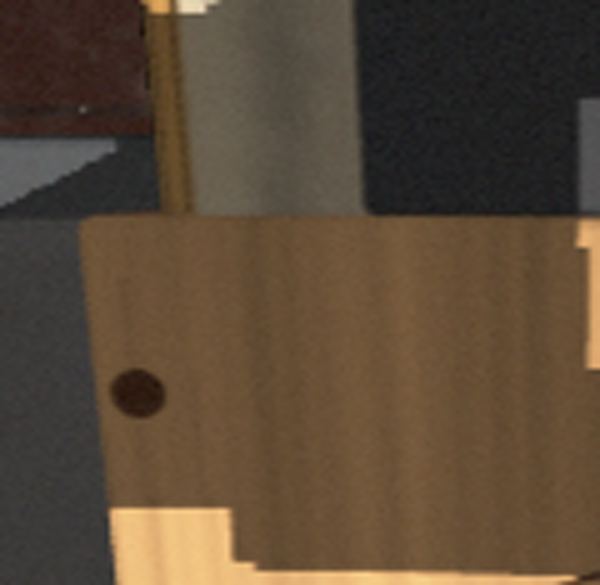

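move_arm(rows=[[[-20, -310, 4], 0, 85], [[-20, -310, 4], 0, 85], [[-20, -310, 4], 0, 85], [[-20, -310, 4], 0, 85], [[-20, -310, 4], 0, 85], [[-20, -310, 4], 0, 85], [[-20, -310, 4], 0, 85], [[-20, -310, 4], 0, 85]])

```text
clock: 25.8
position: [0.3818, -0.241, 0.1767]
ee_rot: [0.7, -0.001, 0.714, -0.005]
contact_force: [1.5, -0.3, 0.3]
width: 0.085
```

move_arm(rows=[[[0, 0, 0], 0, 85], [[0, 0, 0], 0, 85]])

```text
clock: 25.97
position: [0.3819, -0.2446, 0.1779]
ee_rot: [0.7, 0.0, 0.714, -0.008]
contact_force: [-0.4, 0.2, 0.4]
width: 0.0852
```

```bash
python3 -c "
from chk import *
im=viewer.get_image('wrist'); c=viewer.get_calibration('wrist')
print(manip.get_state()['position'])
x=np.array([[.272,-.1775,.012],[.272,-.13,.012],[.29,-.1775,0],[.29,-.2,0],[.29,-.22,0],[.51,-.1775,.036]])
print(proj('wrist',x,c).round(1))
cv2.imwrite('pics/w24.png',cv2.cvtColor(im,4))
cv2.imwrite('pics/w24c.png',cv2.resize(cv2.cvtColor(im,4)[80:200,100:240],None,fx=5,fy=5,interpolation=2))
snap('top','t24');snap('side','s24')
"
```

```text
[ 0.3815017  -0.24240437  0.17743795]
[[144.7 109.7]
 [138.5  55.9]
 [167.  109.1]
 [169.1 132. ]
 [170.9 151.6]
 [406.3 108.2]]
```

View pics/w24.png

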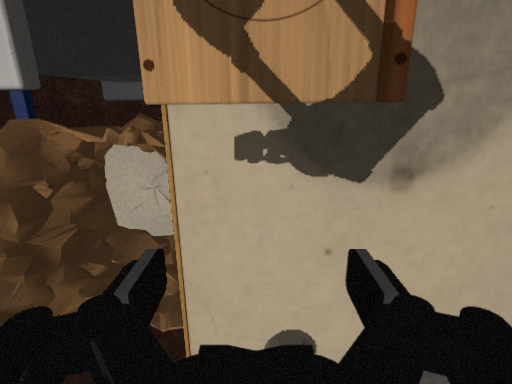

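View pics/w24c.png

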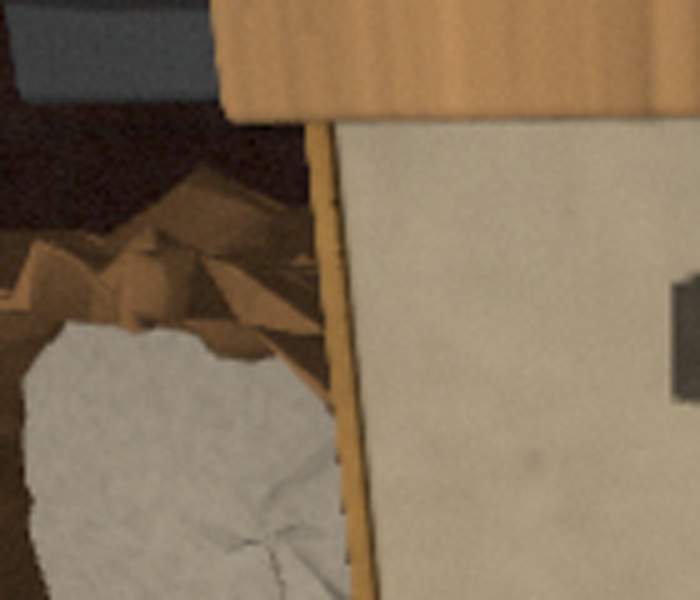

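View pics/s24.png

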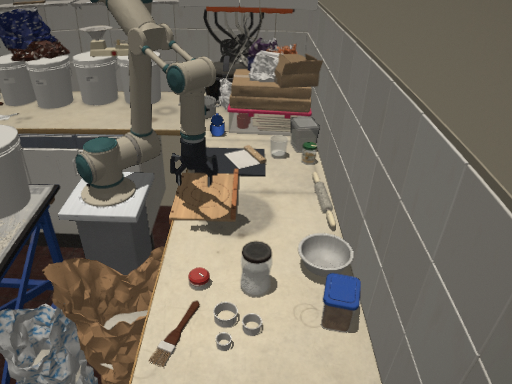

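```bash
python3 -c "
from rig import manip
print(manip.sign_off())"
```

```text
the job is handed in; nothing more can be done
None
```

The board is in its working place and the job was handed in at about 26 s of the 72 s allowed. I used only open-finger pushes. I pulled the board toward the robot on the back of the upstand until the lip dropped. Then I slid it left against the slab, pushed it back on the upstand's front face until the lip stopped against the worktop edge, and pressed it left once more.

**Last checks:**
- **Slab:** the final leftward push stopped dead at about 8 N, at the same spot as the first one. The close-up shows no visible gap along the seam.
- **Lip:** the push toward the edge stopped at about 7 N. In the close-ups, both ends of the lip read as snug to within about 1 mm.
- **Flatness and squareness:** the flat model overlays well, and the last fit gave a turn of about -0.003 rad.
- **Other objects:** the jar, timer and glass look unmoved in the last side picture. Nothing fell, and wrist force readings stayed below about 12 N.

**What disagreed or failed:**
- **Lip position:** the side and top camera fits put it at x of about 0.291–0.292 m against the true 0.290 m. That is within the 2 mm calibration error.
- **Fits:** the automatic fit failed on three pictures where the arm hid the board or the finder missed it; I judged those by eye or took another picture.
- **Wrist tilt:** the wrist tilted up to 0.03 rad while pressing the lip against the edge, with about 6 N of upward force on it that I did not trace. Most of that tilt went when the fingers came away, and no mark on the board's position showed afterwards.

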